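Make up two soap gift kits

ROBOT

A 6-joint arm with a two-finger parallel gripper is mounted at the origin on the work surface. World frame = base frame: x ahead of the robot, y to its left, z up, the work surface at z = 0. Lengths are in m, angles in degrees, forces in N, time in s.
With the tool pointing down it reaches from about 0.25 to 0.775 m from the base axis. Payload 4 kg.
Tool frame: the origin (TCP) lies midway between the tips of the shut fingers; the grasp point (between the pads) lies 19 mm behind it; z points along the fingers, y is the direction in which the jaws open and shut (so a half turn about z gives the same grasp; the last joint's range is limited). The gripper opens to 85 mm and grips with 20 to 120 N. Pads are 22 mm wide; open, the fingers measure 114 mm over their backs; the gripper's body (76 mm by 85 mm) begins 54 mm behind the grasp point. The pads swing forward as they close: fully open they stand 13 mm farther back than shut.
Start: joints at [-81.423, 4.996, 78.535, -0, 96.463, -5.907], TCP at [0.138, -0.533, 0.231] pointing down, gripper open.
Joint ranges: [-177.83, 177.83], [-43.37, 116.18], [15.69, 146.23], [-61.86, 241.86], [9.47, 152.12], [-147.06, 147.06]. Speed limits (degrees/s): [159.86, 159.86, 180, 180, 180, 180].

INTERFACE

Orientations are given as a 3x3 rotation matrix whose columns are the frame's x, y, z axes.
In Python, from plant import arm gives the robot as it stands. Calls block until the motion is done:
- arm.move_pose(position, orientation): joint-space move of the TCP to a pose.
- arm.move_straight(position, attitude=None, v=0.15, stop_force=None): straight line of the TCP; attitude=None keeps the orientation; v is the mean speed in m/s. With stop_force (N) it stops when the force on the tool has changed by that much, and returns True; else False.
- arm.move_j(angles): joint-space move.
- arm.let_go() and arm.gripper_close(strength=None): open the fingers fully, or close them until they stop; strength is the grip in N (None keeps the last).
- arm.wait(seconds).
- arm.ik(position, orientation): joint angles nearest the present ones, or None.
- arm.capture(name): name is "scene" or "top" or "wrist"; returns the picture (480x640x3 uint8, red, green, blue); there is no depth.
- arm.calibration(name): a dict with "fx", "fy", "cx", "cy" (pixels), "k1" (the pictures are not rectified: a ray, as slopes to the right and down, at radius r is drawn at 1 + k1 r^2 times it, then the intrinsics apply), "origin" and "orientation" of the camera in the world; the wrist camera has in their place "mount" (4x4, takes a point from camera to tool coordinates, whose origin is the TCP and whose axes are the flange's). Camera axes: x right, y up, looking along -z (the intrinsics and any distortion apply to the point x, -y, -z); pixel columns grow to the right and rows downward; lengths in m; the calibration is good to about 2 mm. A picture is of the moment at which its call begins: read the wrist's pose just before it. calibration takes no time and is no camera call.
A pose or a line that the arm cannot do raises arm.MotionError and nothing moves.
- arm.finish_job(): hands the job in, once; it reports no verdict.
Trained networks look in the newest picture that a camera, given by its name, has taken for a name from the list of things; names that differ only in an ending like _2 or _b are one class to them, and where a whole thing is asked for, a point or a joint stands for the part that bears it (a point fixed in the world has none). Each returns a list of dicts, best first, with "p" (0 to 1); they miss things now and then, are a little off and sometimes report something else, mostly with a low value. They report only what shows in the picture. A call takes as long as a camera call. They do not tell look-alikes from the thing itself.
- arm.look_for(target, camera): "box" ([left, top, width, height] in pixels, round what is visible of it).
Readings, each from a call of its own:
- arm.read_time_s(): time.
- arm.read_joints(): joint angles.
- arm.read_joint_velocities(): joint speeds.
- arm.read_joint_efforts(): joint torques, N m.
- arm.read_eef_pos(): TCP position.
- arm.read_orientation(): TCP orientation.
- arm.read_force(): force on the tool from outside, world axes, zero at the start.
- arm.read_ft_torque(): the same for the moment, N m.
- arm.read_finger_gap(): finger opening in m.
Only numpy, scipy, OpenCV 4.12 (cv2) and the standard library are available. Lean on these libraries where they do the work, as an engineer would, in place of code of your own. Each camera call takes 0.05 s, during which the arm holds its last target.

TASK

Make up two gift kits from the stock in the middle of the table. In the large wooden tray, lay the ochre soap flat in the wide middle cell and stand the amber bottle and the white jar upright in the two narrow end cells, one in each, either way round; in the small black tray, lay the blue soap flat in the wide cell and stand the green bottle upright in the narrow cell. Everything rests on the floor of its cell, right way up, and the brick-red soap is not ordered, so leave it where it is.

Things in the scene. Friction and masses are not known exactly. Their poses are not given: they have to be found in the camera images.
- large_tray: Light wood tray, cream floor, shallow, 230 (x) by 78 (y) mm, three cells. Floor 3 mm thick; outer and dividing walls 4 mm thick, tops 8 mm above the table. Fixed. Origin: centre of its underside, on the table; x along its length, z up. Cells in one row along x, each 70 mm in y. Wide middle cell (86 mm in x) centred at x = 0; narrow end cells (64 mm in x) at x = -79 and +79 mm.
- small_tray: Black plastic tray, teal floor, shallow, 162 (x) by 78 (y) mm, two cells. Floor 3 mm thick; outer and dividing walls 4 mm thick, tops 8 mm above the table. Fixed. Origin: centre of its underside, on the table; x along its length, z up. Cells in one row along x, each 70 mm in y. Wide cell (86 mm in x) centred at x = -34 mm, narrow cell (64 mm in x) at x = +45 mm.
- ochre_soap: Ochre-yellow soap bar, a block 64 (x) by 42 (y) by 34 (z) mm with a darker panel on top, about 100 g, lying flat. Origin: centre of its underside; x along its length, z up. Goes in the large tray.
- blue_soap: Blue soap bar, a block 64 (x) by 42 (y) by 34 (z) mm with a darker panel on top, about 100 g, lying flat. Origin: centre of its underside; x along its length, z up. Goes in the small tray.
- red_soap: Brick-red soap bar, a block 64 (x) by 42 (y) by 34 (z) mm with a darker panel on top, about 100 g, lying flat. Origin: centre of its underside; x along its length, z up. Not ordered: it stays where it stands among the stock.
- amber_bottle: Amber-brown bottle with a white cap. Straight round body 38 mm in diameter from the foot to 44 mm up, then a shoulder and a 25 mm wide cap; 69 mm tall in all, about 80 g, standing upright. Origin: centre of its underside, z up. Goes in the large tray.
- green_bottle: Dark green bottle with a black cap. Straight round body 38 mm in diameter from the foot to 44 mm up, then a shoulder and a 25 mm wide cap; 69 mm tall in all, about 80 g, standing upright. Origin: centre of its underside, z up. Goes in the small tray.
- jar: White cream jar with a silvery lid of the same width: an upright cylinder 44 mm in diameter and 50 mm tall, about 90 g. Origin: centre of its underside, z up. Goes in the large tray.
Not all that is in view belongs to the job. There is more than one size of the green_bottle; the one meant has the size given above.

How it is judged:
By the outcome, as a careful person would: the job done as asked, in the order asked, and still so for the second after the job is handed in, with the robot touching nothing.
It also fails if it takes over 128 s, if anything falls off the work surface, if the arm or the gripper's body presses on something with over 40 N, if the wrist force passes 120 N, or if a joint passes its speed limit or range.

## Working session

There is one attempt and no reset: what is moved stays moved. The work goes in short steps, each a Python script; the robot and the scene stay as the last script left them, time stands still between calls to the robot, and variables do not carry over. Pictures are saved under pics/ and viewed, and the job is handed in when it is done.

```bash
ls; mkdir -p pics; python3 - <<'E'
from plant import arm
import cv2
for n in ("scene","top","wrist"):
    im=arm.capture(n); cv2.imwrite(f"pics/{n}0.png",im[:,:,::-1]); print(n,arm.calibration(n))
print(arm.read_time_s())
E
```

```text
pics
scene {'fx': 564.766706589327, 'fy': 564.766706589327, 'cx': 320.2851674518026, 'cy': 243.8061499410572, 'k1': 0.022117371013689272, 'origin': array([1.08609936, 0.64646529, 0.64399598]), 'orientation': array([[-0.78583486, -0.37955451,  0.48826423],
       [ 0.61817135, -0.45897328,  0.63812828],
       [-0.01810423,  0.80329441,  0.59530692]])}
top {'fx': 491.43796087468263, 'fy': 491.43796087468263, 'cx': 321.45112530666506, 'cy': 250.67856957729214, 'k1': -0.02377168897565678, 'origin': array([0.43227527, 0.00294666, 0.93251172]), 'orientation': array([[-0.02597451,  0.99148408, -0.12761134],
       [-0.99959552, -0.02723916, -0.00817471],
       [-0.01158113,  0.12734739,  0.99179056]])}
wrist {'fx': 378.2448500644226, 'fy': 378.2448500644226, 'cx': 317.5605745563713, 'cy': 244.50453557384998, 'k1': -0.019008444597505645, 'mount': array([[-4.94883450e-04,  9.56171135e-01,  2.92807983e-01,
         7.42771424e-02],
       [ 9.99999868e-01,  5.13596253e-04,  1.29691586e-05,
         2.83939358e-04],
       [-1.37984348e-04,  2.92807951e-01, -9.56171263e-01,
        -1.41500610e-01],
       [ 0.00000000e+00,  0.00000000e+00,  0.00000000e+00,
         1.00000000e+00]])}
0.15
```

View pics/top0.png

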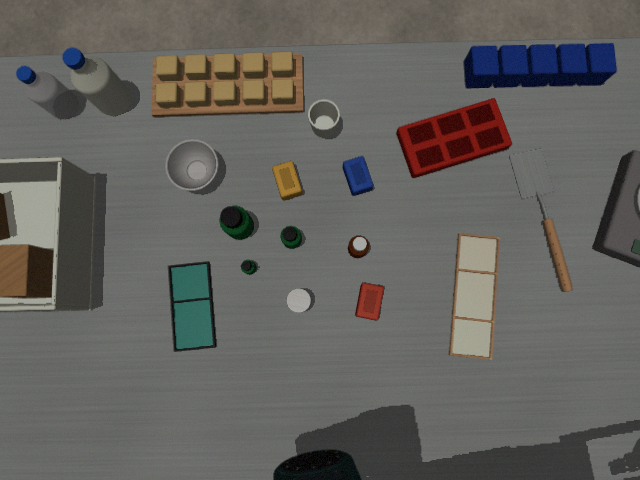

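View pics/scene0.png

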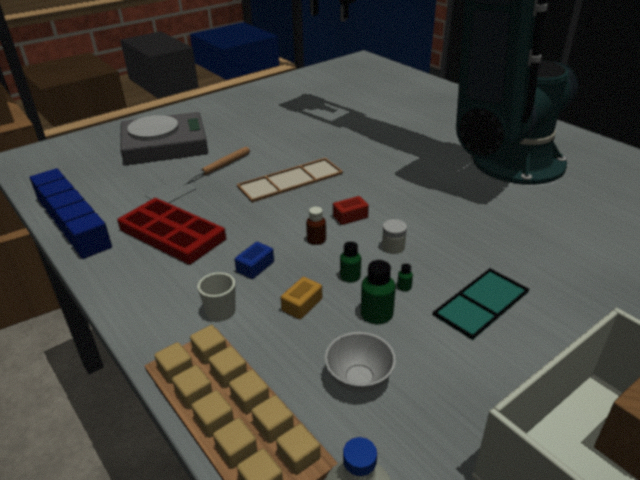

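```bash
cat > h.py <<'E'
import numpy as np, cv2
from plant import arm
def cam(name,pose=None):
    c=arm.calibration(name)
    if name=="wrist":
        p,R=pose; M=c["mount"]; return c,np.array(p)+R@M[:3,3],R@M[:3,:3]
    return c,c["origin"],c["orientation"]
def p2w(C,uv,z):
    c,o,R=C; uv=np.atleast_2d(uv).astype(float)
    d=(uv-[c["cx"],c["cy"]])/[c["fx"],c["fy"]]; s=d.copy()
    for _ in range(10): s=d/(1+c["k1"]*(s**2).sum(1,keepdims=True))
    ray=np.c_[s[:,0],-s[:,1],-np.ones(len(s))]@R.T
    return o+ray*((z-o[2])/ray[:,2])[:,None]
def w2p(C,P):
    c,o,R=C; q=(np.atleast_2d(P)-o)@R; s=np.c_[q[:,0]/-q[:,2],-q[:,1]/-q[:,2]]
    s=s*(1+c["k1"]*(s**2).sum(1,keepdims=True)); return s*[c["fx"],c["fy"]]+[c["cx"],c["cy"]]
def Rdown(yaw_y):  # jaw (tool y) along direction yaw_y (deg), z down
    a=np.radians(yaw_y); y=np.array([np.cos(a),np.sin(a),0]); z=np.array([0,0,-1.]); x=np.cross(y,z)
    return np.c_[x,y,z]
E
python3 - <<'E'
from h import *
im=cv2.imread("pics/top0.png"); cv2.imwrite("pics/top0crop.png",cv2.resize(im[140:365,155:405],None,fx=3.2,fy=2.6*3.2/2.6*0.82,interpolation=cv2.INTER_CUBIC)[:600])
C=cam("top")
names=dict(ochre=(287,180,.034),blue=(358,175,.034),red=(370,301,.034),amb=(359,245,.069),gM=(291,236,.069),gL=(236,220,.1),gS=(249,266,.045),jar=(299,300,.05),lt=(475,296,.003),st=(192,306,.003))
for n,(u,v,z) in names.items(): print(n,p2w(C,(u,v),z).round(3), np.linalg.norm(p2w(C,(u,v),z)[0,:2]).round(3))
print(arm.read_orientation().round(2),arm.read_joints())
E
```

```text
ochre [[0.684 0.072 0.034]] 0.687
blue [[ 0.689 -0.062  0.034]] 0.692
red [[ 0.453 -0.076  0.034]] 0.459
amb [[ 0.552 -0.057  0.069]] 0.555
gM [[0.571 0.064 0.069]] 0.575
gL [[0.597 0.156 0.1  ]] 0.617
gS [[0.522 0.143 0.045]] 0.541
jar [[0.458 0.053 0.05 ]] 0.461
lt [[ 0.458 -0.276  0.003]] 0.535
st [[0.453 0.258 0.003]] 0.521
[[ 0.97  0.25 -0.  ]
 [ 0.25 -0.97  0.  ]
 [ 0.   -0.   -1.  ]] [-8.14228638e+01  5.03199033e+00  7.86074829e+01 -2.63575386e-03
  9.64629509e+01 -5.90825469e+00]
```

View pics/top0crop.png

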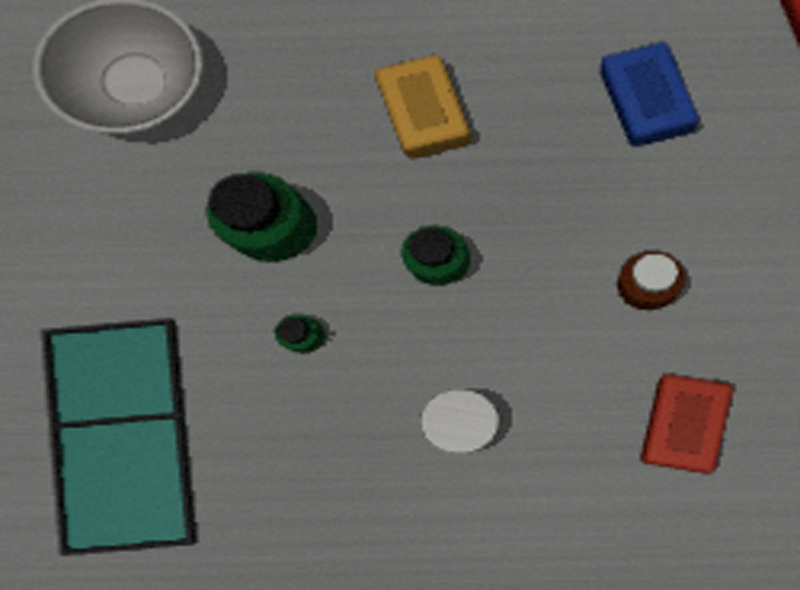

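```bash
cat > fit.py <<'E'
from h import *
from scipy.optimize import minimize
def ring(r,z): 
    a=np.linspace(0,2*np.pi,40,endpoint=False); return np.c_[r*np.cos(a),r*np.sin(a),0*a+z]
def box(lx,ly,z0,z1): return np.array([[sx*lx/2,sy*ly/2,z] for sx in(-1,1) for sy in(-1,1) for z in(z0,z1)])
soap=box(.064,.042,0,.034)
bottle=np.r_[ring(.019,0),ring(.019,.044),ring(.0125,.069),ring(.0125,.060)]
MODEL=dict(ochre=soap,blue=soap,red=soap,amb=bottle,gM=bottle,jar=np.r_[ring(.022,0),ring(.022,.05)],lt=box(.230,.078,0,.008),st=box(.162,.078,0,.008))
def mask(im,n):
    h,s,v=[a.astype(int) for a in cv2.split(cv2.cvtColor(im,cv2.COLOR_BGR2HSV))]
    return {"ochre":(h>12)&(h<28)&(s>120),"blue":(h>100)&(h<130)&(s>110),"red":((h<8)|(h>172))&(s>110)}[n]
def sil(C,M,p,S=8):
    c,s=np.cos(p[2]),np.sin(p[2]); P=M@np.array([[c,-s,0],[s,c,0],[0,0,1]]).T+[p[0],p[1],0]
    return cv2.convexHull(w2p(C,P).astype(np.float32))
def outline(im,C,n,p0,grow=6):
    """grabcut mask seeded from silhouette guess"""
    H=sil(C,MODEL[n],p0)[:,0]; x0,y0=np.floor(H.min(0)).astype(int)-14; x1,y1=np.ceil(H.max(0)).astype(int)+14
    x0,y0=max(x0,0),max(y0,0); K=4
    crop=cv2.resize(im[y0:y1,x0:x1],None,fx=K,fy=K,interpolation=cv2.INTER_CUBIC)
    Hc=((H-[x0,y0]+.5)*K-.5)
    full=np.zeros(crop.shape[:2],np.uint8); cv2.fillPoly(full,[np.int32(Hc)],1)
    er=cv2.erode(full,np.ones((K*4+1,)*2)); di=cv2.dilate(full,np.ones((K*grow*2+1,)*2))
    m=np.where(di==0,0,np.where(er==1,1,np.where(full==1,3,2))).astype(np.uint8)
    cv2.grabCut(crop,m,None,np.zeros((1,65)),np.zeros((1,65)),4,cv2.GC_INIT_WITH_MASK)
    g=((m==1)|(m==3)).astype(np.uint8)
    k,l,st,_=cv2.connectedComponentsWithStats(g); g=(l==1+st[1:,4].argmax()).astype(np.uint8)
    return g,(x0,y0,K),crop
def fit(im,C,n,p0):
    g,(x0,y0,K),crop=outline(im,C,n,p0)
    def cost(p):
        f=np.zeros_like(g); Hc=(sil(C,MODEL[n],p)[:,0]-[x0,y0]+.5)*K-.5
        cv2.fillPoly(f,[np.int32(np.round(Hc*16))],1,shift=4); return 1-(f&g).sum()/(f|g).sum()
    rnd=n in("amb","gM","jar"); 
    fn=(lambda q:cost([q[0],q[1],0])) if rnd else cost
    q0=np.array(p0[:2] if rnd else p0,float); d=len(q0)
    for st in((.008,.008,.15),(.002,.002,.04)):
        r=minimize(fn,q0,method="Nelder-Mead",options=dict(initial_simplex=np.r_[[q0],q0+np.diag(st[:d])],xatol=1e-4,fatol=1e-4)); q0=r.x
    p=list(q0)+[0]*(3-d)
    vis=crop.copy(); cv2.drawContours(vis,cv2.findContours(g,0,2)[0],-1,(255,0,255),1)
    cv2.polylines(vis,[np.int32((sil(C,MODEL[n],p)[:,0]-[x0,y0]+.5)*K)],1,(0,255,255),1)
    return p,1-r.fun,vis
G=dict(ochre=(.684,.072,.25),blue=(.689,-.062,.25),red=(.453,-.076,-.15),amb=(.55,-.057,0),gM=(.565,.062,0),jar=(.457,.053,0),lt=(.458,-.276,0),st=(.453,.258,0.05))
E
python3 - <<'E'
from fit import *
arm.move_pose([.42,0,.38],Rdown(-90))
pose=(arm.read_eef_pos(),arm.read_orientation()); im=arm.capture("wrist"); cv2.imwrite("pics/w1.png",im[:,:,::-1])
np.savez("w1.npz",p=pose[0],R=pose[1]); print(pose,arm.read_time_s())
E
```

```text
(array([ 0.42007672, -0.00052729,  0.37963002]), array([[ 9.99999269e-01, -9.98271183e-04, -6.82583405e-04],
       [-9.98362919e-04, -9.99999493e-01, -1.34067741e-04],
       [-6.82449223e-04,  1.34749109e-04, -9.99999758e-01]])) 2.4167
```

View pics/w1.png

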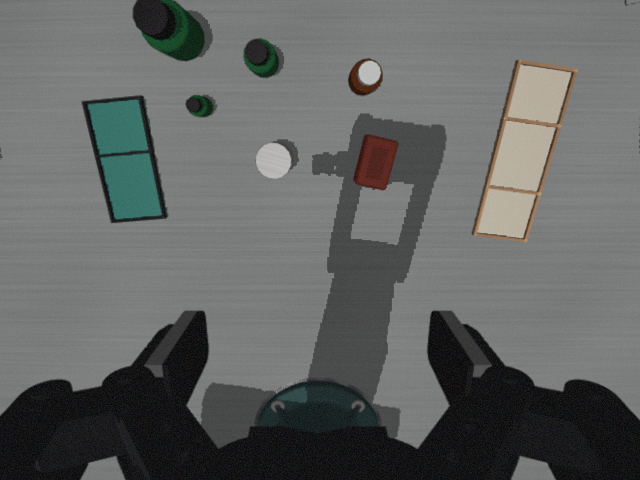

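```bash
python3 - <<'E'
from fit import *
z=np.load("w1.npz"); Cs={"top0":cam("top"),"w1":cam("wrist",(z["p"],z["R"]))}
for k,C in Cs.items():
    im=cv2.imread(f"pics/{k}.png"); vs=[]
    for n,p0 in G.items():
        if k=="w1" and n in("ochre","blue"): continue
        p,i,v=fit(im,C,n,p0); print(k,n,np.round(p[:2],4),round(np.degrees(p[2]),1),round(i,3))
        vs.append(cv2.resize(v,(195,195*v.shape[0]//v.shape[1]))[:290])
    can=np.zeros((600,800,3),np.uint8)
    for j,v in enumerate(vs): can[(j//4)*300:(j//4)*300+v.shape[0],(j%4)*200:(j%4)*200+195]=v
    cv2.imwrite(f"pics/fit_{k}.png",can)
E
```

```text
top0 ochre [0.6871 0.0733] 15.8 0.955
top0 blue [ 0.6923 -0.0619] 16.6 0.968
top0 red [ 0.4536 -0.0753] -13.0 0.968
top0 amb [ 0.5551 -0.058 ] 0.0 0.939
top0 gM [0.5754 0.0656] 0.0 0.819
top0 jar [0.4586 0.0522] 0.0 0.857
top0 lt [ 0.4599 -0.2738] -3.9 0.936
top0 st [0.4536 0.2576] 4.6 0.982
w1 red [ 0.4528 -0.0753] -12.3 0.953
w1 amb [ 0.5536 -0.0581] 0.0 0.968
w1 gM [0.5716 0.063 ] 0.0 0.841
w1 jar [0.4578 0.052 ] 0.0 0.872
w1 lt [ 0.4593 -0.2743] -4.4 0.95
w1 st [0.453  0.2568] 4.5 0.986
```

View pics/fit_top0.png

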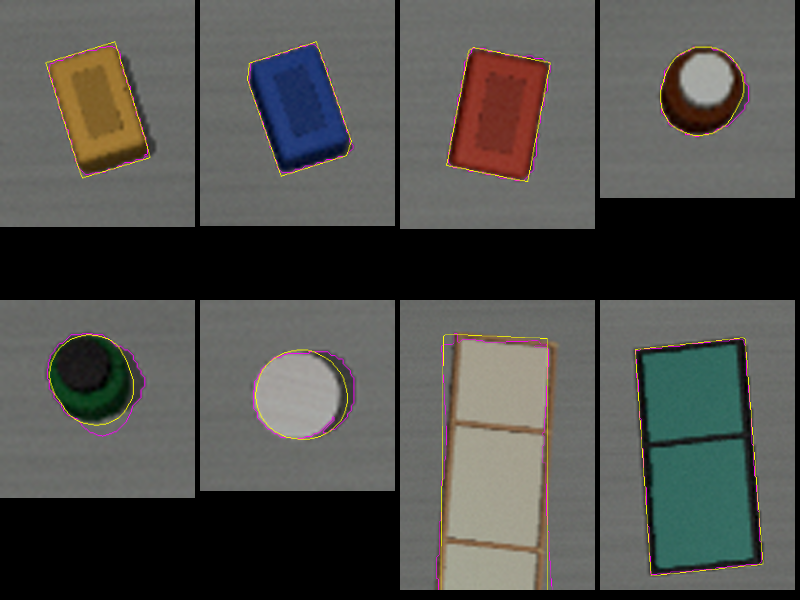

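View pics/fit_w1.png

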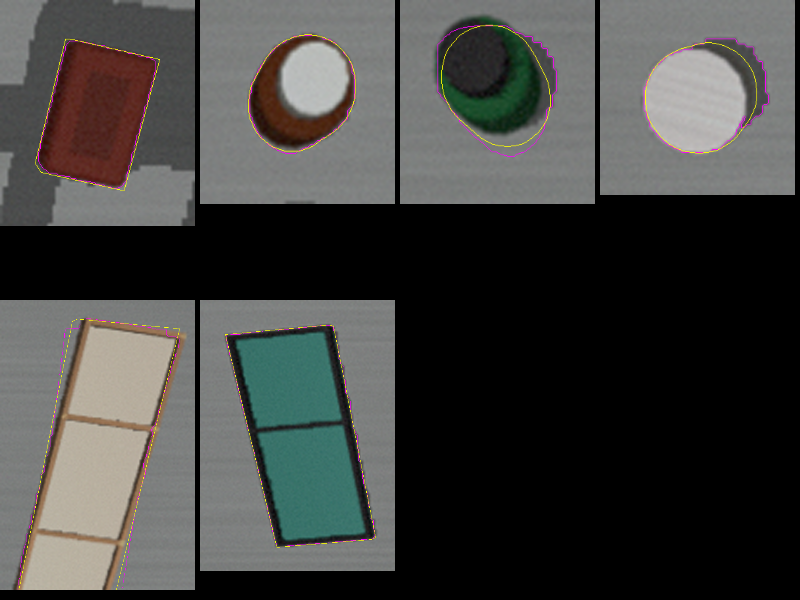

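```bash
cat > fit2.py <<'E'
import fit
from fit import *
import sys
def outline2(im,C,n,p0,grow=6):
    H=sil(C,MODEL[n],p0)[:,0]; x0,y0=np.maximum(np.floor(H.min(0)).astype(int)-14,0); x1,y1=np.ceil(H.max(0)).astype(int)+14
    K=4; crop=cv2.resize(im[y0:y1,x0:x1],None,fx=K,fy=K,interpolation=cv2.INTER_CUBIC)
    hsv=cv2.cvtColor(crop,cv2.COLOR_BGR2HSV).astype(int); h,s,v=hsv[...,0],hsv[...,1],hsv[...,2]
    b,g_,r=[a.astype(int) for a in cv2.split(crop)]
    if n=="lt": g=(r-b>16)
    elif n=="jar": g=v>165
    elif n=="gM": g=((g_-r>22)|(v<62))
    g=cv2.morphologyEx(g.astype(np.uint8),cv2.MORPH_OPEN,np.ones((5,5))); g=cv2.morphologyEx(g,cv2.MORPH_CLOSE,np.ones((9,9)))
    k,l,st,_=cv2.connectedComponentsWithStats(g); g=(l==1+st[1:,4].argmax()).astype(np.uint8)
    cs=cv2.findContours(g,0,2)[0]; g=g*0; cv2.drawContours(g,cs,-1,1,-1)
    return g,(x0,y0,K),crop
fit.outline=outline2
MODEL["jar"]=ring(.022,.05)  # lid only
E
python3 - <<'E'
from fit2 import *
z=np.load("w1.npz"); Cs={"top0":cam("top"),"w1":cam("wrist",(z["p"],z["R"]))}
can=np.zeros((600,800,3),np.uint8);j=0
for k,C in Cs.items():
    im=cv2.imread(f"pics/{k}.png")
    for n in ("gM","jar","lt"):
        p,i,v=fit.fit(im,C,n,(.4595,-.274,-.1) if n=="lt" else G[n]); print(k,n,np.round(p[:2],4),round(np.degrees(p[2]),1),round(i,3))
        s=min(195/v.shape[1],295/v.shape[0]);v=cv2.resize(v,None,fx=s,fy=s)
        can[(j//4)*300:(j//4)*300+v.shape[0],(j%4)*200:(j%4)*200+v.shape[1]]=v;j+=1
cv2.imwrite("pics/fit2.png",can)
E
```

```text
Traceback (most recent call last):
AttributeError: 'function' object has no attribute 'fit'
```

```bash
sed -i 's/^import fit$/import fit as F/; s/^fit.outline=/F.outline=/; s/^from fit import \*/from fit import */' fit2.py
python3 - <<'E'
from fit2 import *
z=np.load("w1.npz"); Cs={"top0":cam("top"),"w1":cam("wrist",(z["p"],z["R"]))}
can=np.zeros((600,800,3),np.uint8);j=0
for k,C in Cs.items():
    im=cv2.imread(f"pics/{k}.png")
    for n in ("gM","jar","lt"):
        p,i,v=F.fit(im,C,n,(.4595,-.274,-.1) if n=="lt" else G[n]); print(k,n,np.round(p[:2],4),round(np.degrees(p[2]),1),round(i,3))
        s=min(195/v.shape[1],295/v.shape[0]);v=cv2.resize(v,None,fx=s,fy=s)
        can[(j//4)*300:(j//4)*300+v.shape[0],(j%4)*200:(j%4)*200+v.shape[1]]=v;j+=1
cv2.imwrite("pics/fit2.png",can)
E
```

```text
top0 gM [0.5764 0.0657] 0.0 0.906
top0 jar [0.458  0.0569] 0.0 0.043
top0 lt [ 0.4594 -0.2752] -7.7 0.992
w1 gM [0.5745 0.0658] 0.0 0.91
w1 jar [0.4561 0.0532] 0.0 0.901
w1 lt [ 0.4591 -0.2752] -7.5 0.989
```

View pics/fit2.png

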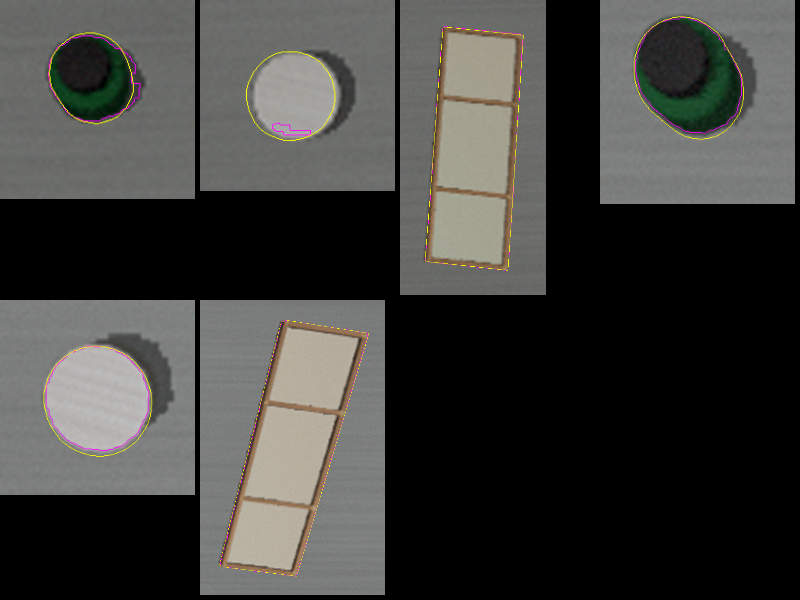

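```bash
cat > pp.py <<'E'
from h import *
LT=(.4592,-.2752,-7.6); ST=(.4533,.2572,4.55)
def cell(T,x):
    a=np.radians(T[2]); return np.array([T[0]+x*np.cos(a),T[1]+x*np.sin(a)])
def pick(xy,jaw,z,strength=40,H=.18):
    R=Rdown(jaw); arm.move_pose([*xy,H],R); arm.move_straight([*xy,z+.04],v=.3)
    hit=arm.move_straight([*xy,z],v=.08,stop_force=8)
    if hit: print("HIT on descent",arm.read_eef_pos(),arm.read_force()); return False
    arm.gripper_close(strength); print("gap",arm.read_finger_gap(),"t",arm.read_time_s())
    arm.move_straight([*xy,H],v=.25); print("gap up",arm.read_finger_gap(),"F",arm.read_force().round(2)); return True
def place(xy,jaw,z,H=.18):
    R=Rdown(jaw); arm.move_pose([*xy,H],R); arm.move_straight([*xy,z+.03],v=.25)
    hit=arm.move_straight([*xy,z+.0025-.003],v=.03,stop_force=4)
    print("contact",hit,arm.read_eef_pos().round(4),arm.read_finger_gap()); arm.let_go(); arm.wait(.2)
    arm.move_straight([*xy,H],v=.25); print("t",arm.read_time_s())
E
python3 - <<'E'
from pp import *
if pick((.6865,.073),15.8-90,.004): 
    im=arm.capture("wrist"); cv2.imwrite("pics/g1.png",im[:,:,::-1])
E
```

```text
gap 0.041251949299144434 t 5.425
gap up 0.04138400590960746 F [-0.26 -0.49 -0.62]
```

View pics/g1.png

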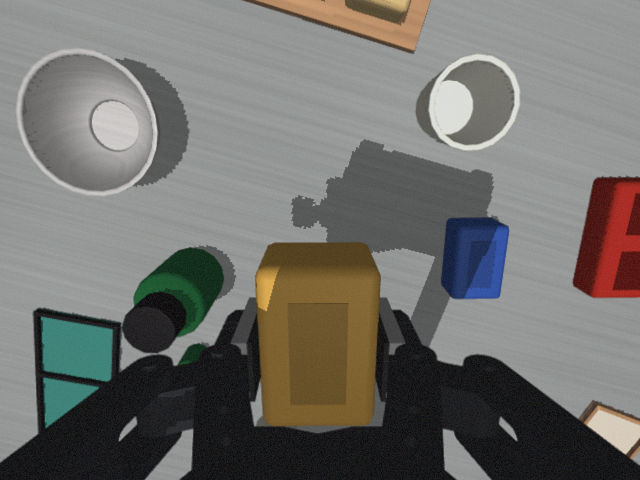

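The ochre soap is held between the pads at (318,335), level and centred. Now placing it.

```bash
python3 - <<'E'
from pp import *
place(cell(LT,0),LT[2]-90,.007)
im=arm.capture("wrist"); cv2.imwrite("pics/p1.png",im[:,:,::-1])
E
```

```text
contact True [ 0.4588 -0.275   0.0077] 0.04175773129551374
t 11.0333
```

View pics/p1.png

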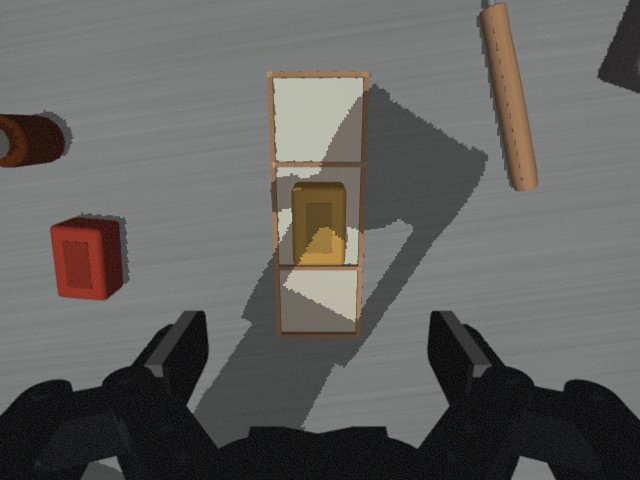

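The ochre soap lies flat inside the middle cell at (319,224); its near end lines up with the divider only through perspective, and the arithmetic puts it centred. Next are the amber bottle and the jar.

```bash
python3 - <<'E'
from pp import *
if pick((.5543,-.058),-90,.006):
    im=arm.capture("wrist"); cv2.imwrite("pics/g2.png",im[:,:,::-1])
    g=arm.read_finger_gap()
    if .034<g<.042:
        place(cell(LT,.079),LT[2]-90,.009)
        im=arm.capture("wrist"); cv2.imwrite("pics/p2.png",im[:,:,::-1])
a=cv2.imread("pics/g2.png");b=cv2.imread("pics/p2.png");cv2.imwrite("pics/gp2.png",cv2.resize(np.hstack([a,b]),(800,300)))
E
```

```text
gap 0.03694375249290518 t 13.7833
gap up 0.03668493386492213 F [ 0.26 -0.03 -1.21]
contact True [ 0.537  -0.2854  0.0096] 0.03725199124579804
t 18.775
```

View pics/gp2.png

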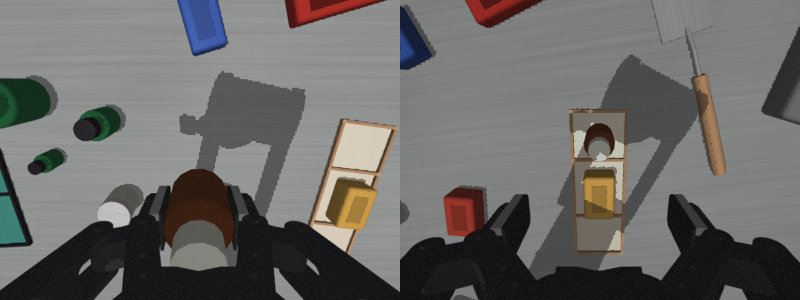

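Left half: the amber bottle is held upright. Right half: it stands in the far cell at (599,140). Next is the jar.

```bash
python3 - <<'E'
from pp import *
if pick((.4567,.0528),-90,.006):
    im=arm.capture("wrist"); cv2.imwrite("pics/g3.png",im[:,:,::-1])
    g=arm.read_finger_gap()
    if .040<g<.048:
        place(cell(LT,-.079),LT[2]-90,.009)
        im=arm.capture("wrist"); cv2.imwrite("pics/p3.png",im[:,:,::-1])
a=cv2.imread("pics/g3.png");b=cv2.imread("pics/p3.png");cv2.imwrite("pics/gp3.png",cv2.resize(np.hstack([a,b]),(800,300)))
E
```

```text
gap 0.04326148396000017 t 21.85
gap up 0.04327937694460913 F [-0.63  0.41 -1.05]
contact True [ 0.3805 -0.2644  0.0097] 0.04295737908112057
t 27.1417
```

View pics/gp3.png

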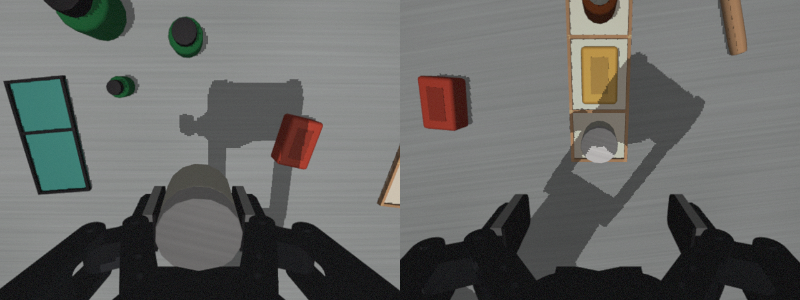

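The jar stands in the near cell at (599,145). Next is the blue soap.

```bash
python3 - <<'E'
from pp import *
if pick((.692,-.062),16.6-90,.004):
    im=arm.capture("wrist"); cv2.imwrite("pics/g4.png",im[:,:,::-1])
    g=arm.read_finger_gap()
    if .038<g<.046:
        place(cell(ST,-.034),ST[2]-90,.007)
        im=arm.capture("wrist"); cv2.imwrite("pics/p4.png",im[:,:,::-1])
a=cv2.imread("pics/g4.png");b=cv2.imread("pics/p4.png");cv2.imwrite("pics/gp4.png",cv2.resize(np.hstack([a,b]),(800,300)))
# confirm green bottle
t=arm.capture("top")[:,:,::-1]; cv2.imwrite("pics/top4.png",t)
cv2.imwrite("pics/green.png",cv2.resize(t[195:285,205:320],None,fx=6,fy=6,interpolation=cv2.INTER_CUBIC))
E
```

```text
gap 0.041296858319880614 t 30.3083
gap up 0.0413432031285478 F [ 0.    0.26 -1.22]
contact True [0.419  0.2543 0.0077] 0.041183750026046045
t 35.925
```

View pics/gp4.png

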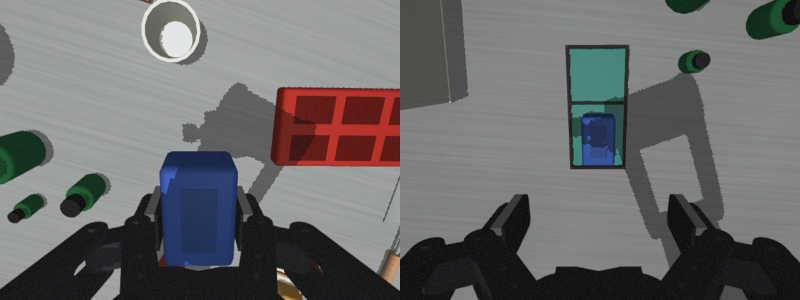

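View pics/green.png

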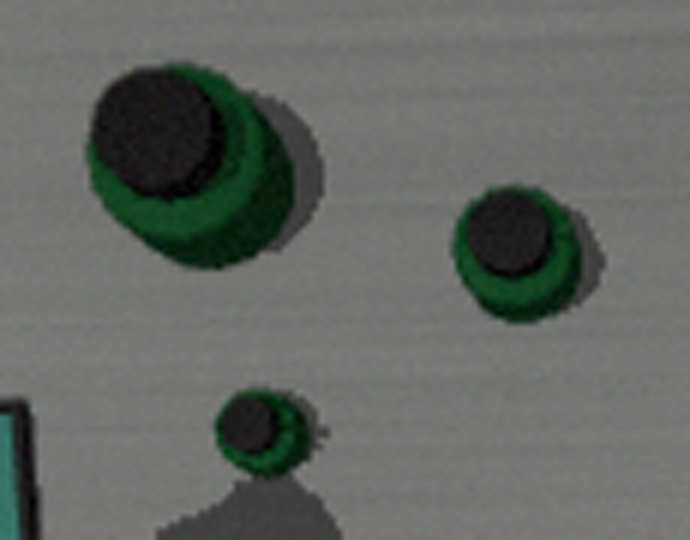

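The blue soap lies in the wide cell at (599,138). There are three green bottles in the top view: big (237,221) with a cap about 22 px, medium (291,237) with a cap about 14 px, and small (249,266) with a cap about 10 px. At z = 69 mm, 14 px is 25 mm, the stated cap width, and the body fitted the 38 mm model, so it is the medium one.

```bash
python3 - <<'E'
from pp import *
if pick((.5755,.0657),-30,.006):
    g=arm.read_finger_gap()
    if .034<g<.042:
        place(cell(ST,.045),ST[2]-90,.009)
        im=arm.capture("wrist"); cv2.imwrite("pics/p5.png",im[:,:,::-1])
        arm.move_pose([.35,0,.4],Rdown(-90))
a=arm.capture("scene")[:,:,::-1]; b=arm.capture("top")[:,:,::-1]
cv2.imwrite("pics/s5.png",a);cv2.imwrite("pics/t5.png",b);print(arm.read_time_s())
E
```

```text
gap 0.036838199061129825 t 39.0333
gap up 0.037247938247928644 F [ 0.53 -0.52 -1.86]
contact True [0.4977 0.2606 0.0097] 0.03664173704799827
t 44.275
45.8167
```

View pics/s5.png

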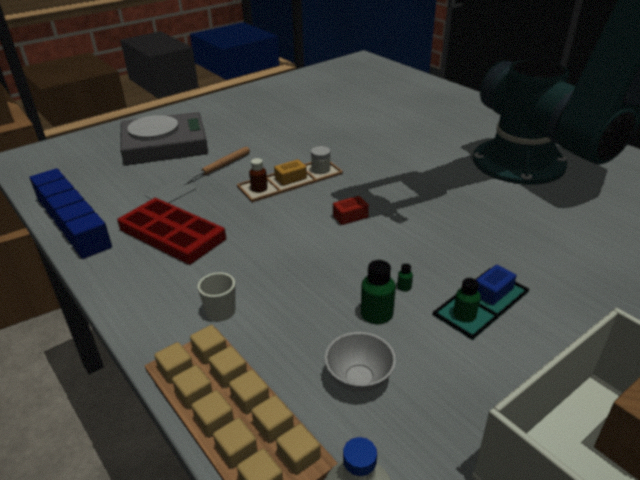

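View pics/t5.png

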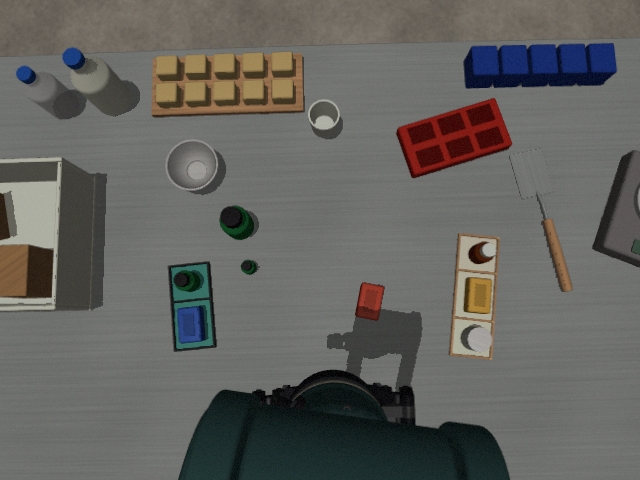

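Everything stands in its cell: amber (482,252), ochre (478,295), jar (477,338), green (187,281), blue (190,324); red is unmoved at (370,301). I'll overlay the expected outlines as a check before handing in.

```bash
python3 - <<'E'
from fit import *
from pp import LT,ST,cell
im=cv2.imread("pics/t5.png");C=cam("top");S=5
def crop(x0,y0,w,h,items):
    c=cv2.resize(im[y0:y0+h,x0:x0+w],None,fx=S,fy=S,interpolation=cv2.INTER_CUBIC)
    for n,T,x in items:
        M=MODEL[n]+[0,0,.003]; H=sil(C,M,[*cell(T,x),np.radians(T[2])])[:,0]
        cv2.polylines(c,[np.int32((H-[x0,y0]+.5)*S)],1,(255,0,255),1)
    return c
a=crop(440,228,75,115,[("ochre",LT,0),("amb",LT,.079),("jar",LT,-.079)]);b=crop(155,250,75,115,[("blue",ST,-.034),("gM",ST,.045)])
cv2.imwrite("pics/chk.png",np.hstack([a,b]))
E
```

```text
(no output)
```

View pics/chk.png

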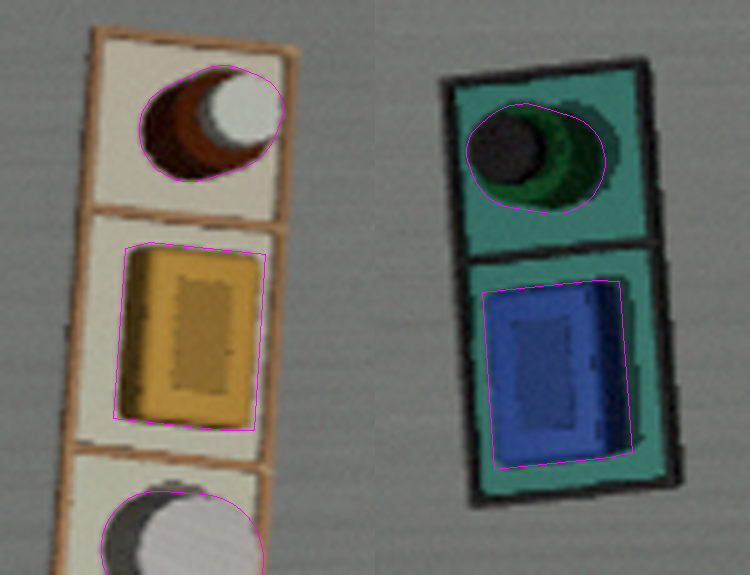

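The seen shapes match the expected upright, on-floor outlines to about 1 px, so I'm handing in.

```bash
python3 -c "
from plant import arm
arm.finish_job(); print(arm.read_time_s())"
```

```text
the job is handed in; nothing more can be done
the job is handed in; nothing more can be done
```

Both gift kits are made up and the job is handed in, at about 46 s of the 128 s allowed.

- **Large tray:** the ochre soap lies flat in the middle cell. The amber bottle stands in the far end cell and the jar in the near one.
- **Small tray:** the blue soap lies flat in the wide cell. The medium of the three green bottles stands in the narrow cell; its cap measured 25 mm wide, which matches the description.
- **Left alone:** the red soap, the other two green bottles and everything else were not touched.

**Last checks:** the final scene and top pictures show all five items upright or flat in their cells. In the top picture they match the expected outlines to about 1 pixel (2 mm); the crop cut off the near edge of the jar. Grip widths were within about 1.4 mm of the stated sizes, each placing stopped on contact at floor height, and the gripper was clear of everything at hand-in.

Early outline fits for the jar, the green bottle and the large tray were poor because of shadows and a wrong tray angle. I replaced them with colour-based fits before moving anything. The jar's colour fit failed in the top view, so its position came from the wrist picture. No other check failed or disagreed.

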